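Start a large cup on the pod coffee maker

ROBOT

A 6-joint arm with a two-finger parallel gripper is mounted at the origin on a cart in front of the work surface, level with it; the furniture and walls round the work are solid. World frame = base frame: x ahead of the robot, y to its left, z up, the work surface at z = 0. Lengths are in m, angles in rad, forces in N, time in s.
With the tool pointing down it reaches from about 0.275 to 0.875 m from the base axis. Payload 12.5 kg.
Tool frame: the origin (TCP) lies on the centre line of the jaws, within the pads' length; the fingertips stand r.finger_overhang ahead of it and the grasp point (between the pads) lies 3 mm ahead of it (r.finger_overhang is the distance from the TCP to the fingertips, in m); z points along the fingers, y is the line along which they close (so a half turn about z gives the same grasp; the last joint's range is limited). The gripper opens to 85 mm and grips with 20 to 120 N. Pads are 22 mm wide; open, the fingers measure 114 mm over their backs; the gripper's body (76 mm by 85 mm) begins 54 mm behind the grasp point. The pads swing forward as they close: fully open they stand 13 mm farther back than shut.
Start: joints at [-1.252, 0.351, 1.652, -0, 1.139, -0.085], TCP at [0.216, -0.506, 0.253] pointing down, gripper open.
Joint ranges: [-2.75, 2.75], [-0.79, 2.1], [0.01, 2.65], [-1.57, 4.71], [0.07, 3.14], [-2.87, 2.87]. Speed limits (rad/s): [2.22, 2.22, 2.79, 3.14, 3.14, 3.14].

INTERFACE

Orientations are given as a unit quaternion [x, y, z, w].
In Python, from cell import r, optics gives the robot as it stands. The module is installed in compiled form; this text tells all that it offers. Calls block until the motion is done:
- r.move_to(position, orientation): joint-space move of the TCP to a pose.
- r.move_linear(position, rot=None, vel=0.15): straight line of the TCP; rot=None keeps the orientation; vel is the mean speed in m/s.
- r.set_joints(angles): joint-space move.
- r.set_gripper(opening, squeeze=None): opening from 0.0 (shut) to 1.0 (fully open); squeeze is the grip in N (None keeps the last); returns when the fingers have stopped.
- r.sleep(seconds).
- r.inverse_kinematics(position, orientation): joint angles nearest the present ones, or None.
- optics.get_image(name): name is "scene" or "top" or "wrist"; returns a dict with "pixels" (400x640x3 uint8, red, green, blue), "depth" (400x640 float32, m along the optical axis (not along the pixel's ray), 0 where there is no reading), "fx", "fy", "cx", "cy" (pixels), "camera_from_world" (4x4, takes a point from world to camera coordinates); the wrist camera has in their place "mount" (4x4, takes a point from camera to tool coordinates, whose origin is the TCP and whose axes are the flange's). Camera axes: x right, y down, z forward; pixel columns grow to the right and rows downward; lengths in m; the calibration is good to about 2 mm. A picture is of the moment at which its call begins: read the wrist's pose just before it.
A pose or a line that the arm cannot do raises r.PlanningError and nothing moves.
- r.hand_in(): hands the job in; it is judged then, once.
Readings, each from a call of its own:
- r.current_t(): time.
- r.current_q(): joint angles.
- r.current_qvel(): joint speeds.
- r.current_effort(): joint torques, N m.
- r.current_tool_pos(): TCP position.
- r.current_ee_rot(): TCP orientation.
- r.current_contact_force(): force on the tool from outside, world axes, zero at the start.
- r.current_torque(): the same for the moment, N m.
- r.current_opening(): opening from 0.0 (shut) to 1.0 (fully open).
- r.current_finger_force(): force on a finger pad.
Only numpy, scipy, OpenCV 4.12 (cv2) and the standard library are available. Lean on these libraries where they do the work, as an engineer would, in place of code of your own. Each camera call takes 0.05 s, during which the arm holds its last target. There are 200 camera calls.

TASK

Start a large cup on the pod coffee maker. First switch it on by pressing down the raised front end of the rocker switch, then push the popped-up pod lid down until it clicks and stays shut by itself, and then press the larger of the two round cup keys all the way in for a moment and let it come back up. Only touch and press with the fingertips: leave the smaller key unpressed, and leave the mug, the drinking glass, the bowl of pods, the two loose pods and the teaspoon standing where they are.

Things in the scene. Friction and masses are not known exactly. Their poses are not given: they have to be found in the camera images.
- coffee_maker: pod coffee maker, fixed: black housing 224 mm deep and wide, flat top deck 201 mm above the worktop with two aluminium plates, clear water tank behind. Origin: underside centre. Its front (cup side) looks along its own -x; +y is the left of a person facing that front; z up. On the deck only the lid stands more than 12 mm proud.
- power_rocker (a joint): rocker switch on the left of the deck, rad: 0 = off (front end raised), 0.40 = on (front end down). Black, 44 mm long (along the machine's x), 22 mm wide, pivot at (-52, 79.5, 204.5) mm in the machine's frame. It snaps over its middle and stays: about 4 N on the raised front end, which sinks about 7 mm.
- rocker_end (a point): on the upper face of the rocker's front end, 16 mm in front of its pivot: the place to press straight down. Moves with the rocker.
- pod_lid (a joint): pod lid, rad: 0 = closed, popped up 0.42 to 0.55. Black, in the middle of the machine, 80 mm wide, 130 mm long, steel thumb plate at its front edge; hinge at the rear along the machine's y, 197 mm above the worktop. A spring lifts it: push it fully down (2 N, rising to about 7 N near the end) and a bolt snaps over it, it stays at about 0.01; let go earlier, it rises again.
- lid_press (a point): top of the thumb plate, in the middle of the lid's front edge, 116 mm in front of the hinge axis and 11 mm above it when shut (then 208 mm above the worktop): the place to push straight down. Moves with the lid; some 55 mm higher when popped up.
- large_key (a joint): travel of the larger round cup key, m: 0 = up, 0.005 = fully in. Black key 28 mm in diameter on the right part of the deck, near the front, top 7.5 mm above the deck. Spring return: 1.7 N to start, 4.4 N fully in.
- large_key_top (a point): centre of the top of the larger key; it is pressed straight down.
- small_key (a joint): travel of the smaller round cup key, m, 0 = up, 0.005 = fully in. 18 mm in diameter, 56 mm behind the larger one, same height and spring. Not to be pressed.
- small_key_top (a point): centre of the top of the smaller key.
- mug: white mug, 76 mm across, 84 mm high, with a handle, standing on the drip tray under the spout. Origin: centre of its underside.
- tumbler: drinking glass, 79 mm across, 90 mm high, on the worktop to the left of the machine. Origin: centre of its underside.
- pod_bowl: small white bowl with aluminium coffee pods, 105 mm across, 53 mm high, on the worktop to the right of the machine. Origin: centre of its underside.
- pod_a: aluminium coffee pod, 41 mm across, 26 mm high, standing on its rim on the worktop. Origin: centre of its underside.
- pod_b: a second such pod.
- teaspoon: teaspoon, 132 mm long, lying on the worktop in front. Origin: centre of its underside.

How it is judged:
By the outcome, as a careful person would: the job done as asked, in the order asked, and still so for the second after the job is handed in, with the robot touching nothing.
It also fails if it takes over 40 s, if anything falls off the work surface, if the arm or the gripper's body presses on something with over 40 N, if the wrist force passes 120 N, or if a joint passes its speed limit or range.

## Working session

There is one attempt and no reset: what is moved stays moved. The work goes in short steps, each a Python script; the robot and the scene stay as the last script left them, time stands still between calls to the robot, and variables do not carry over. Pictures are saved under pics/ and viewed, at most 10 in all, crops included, and the job is handed in when it is done.

```bash
mkdir -p pics; python3 - <<'E'
from cell import r, optics
import cv2,numpy as np,pickle
for n in("top","scene"):
    d=optics.get_image(n); pickle.dump(d,open(n+".pkl","wb"))
    cv2.imwrite(f"pics/{n}0.png",d["pixels"][:,:,::-1]); print(n,d["fx"],d["cx"],d["cy"],np.round(d["camera_from_world"],3).tolist())
print(r.finger_overhang,r.current_ee_rot(),r.current_t())
E
```

```text
top 503.64872203292236 316.22039152519733 200.9461715769123 [[-0.022, -1.0, 0.001, -0.039], [-0.99, 0.022, -0.143, 0.562], [0.143, -0.005, -0.99, 1.267], [0.0, 0.0, 0.0, 1.0]]
scene 446.4597313821233 316.41567875812285 194.2987350920931 [[0.539, -0.842, -0.016, -0.331], [-0.347, -0.204, -0.915, 0.337], [0.768, 0.499, -0.402, 0.591], [0.0, 0.0, 0.0, 1.0]]
0.022 [ 9.79679877e-01  2.00566863e-01 -7.65191125e-05 -5.15803410e-04] 0.1
```

View pics/top0.png

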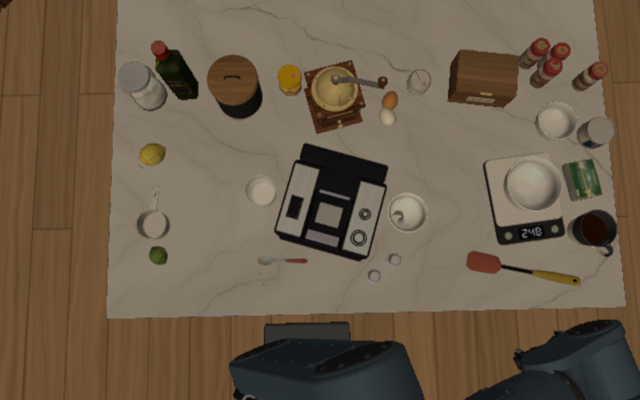

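View pics/scene0.png

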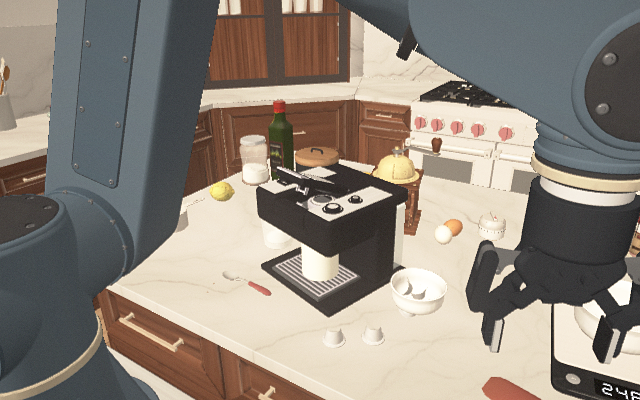

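The top view shows the machine at about px (330,203), slightly rotated: rocker near (295,206), lid plate near (325,240), large key (359,238), small key (365,213). I'll enlarge that area and convert the pixels to points.

```bash
cat > h.py <<'E'
import numpy as np,cv2,pickle
def ray(d,u,v):
    T=d["camera_from_world"];R=T[:3,:3];c=-R.T@T[:3,3]
    return c,R.T@np.array([(u-d["cx"])/d["fx"],(v-d["cy"])/d["fy"],1])
def onz(d,u,v,z):
    c,k=ray(d,u,v);return c+k*(z-c[2])/k[2]
def ondepth(d,u,v):
    c,k=ray(d,u,v);return c+k*d["depth"][int(round(v)),int(round(u))]
E
python3 - <<'E'
from h import *
d=pickle.load(open("top.pkl","rb"))
im=d["pixels"][135:270,260:405,::-1]
cv2.imwrite("pics/crop.png",cv2.resize(im,None,fx=4.4,fy=4.4,interpolation=cv2.INTER_CUBIC))
for p in[(295,206),(325,240),(330,215),(359,238),(365,213),(300,190),(375,195),(312,250)]:print(p,np.round(ondepth(d,*p),4))
g=d["pixels"].astype(int);m=((g.min(2)>95)).astype(np.uint8)
# deck-height pixels only
T=d["camera_from_world"];R=T[:3,:3];c=-R.T@T[:3,3]
v,u=np.mgrid[:400,:640];K=np.stack([(u-d["cx"])/d["fx"],(v-d["cy"])/d["fy"],np.ones_like(u)],-1)@R
P=c+K*d["depth"][...,None];z=P[...,2]
deck=((z>.19)&(z<.215)&(u>260)&(u<400)&(v>130)&(v<270)).astype(np.uint8)
for name,mm in(("plates",m&deck),("deck",deck)):
    for q in cv2.findContours(mm,cv2.RETR_EXTERNAL,cv2.CHAIN_APPROX_NONE)[0]:
        if cv2.contourArea(q)<40:continue
        W=np.array([onz(d,*a,.201)[:2] for a in q[:,0]],np.float32)
        ce,s,an=cv2.minAreaRect(W*1000);print(name,cv2.boundingRect(q),np.round(ce,1),np.round(s,1),round(an,2))
E
```

```text
(295, 206) [ 0.5262 -0.0024  0.2071]
(325, 240) [ 0.4448 -0.0673  0.2556]
(330, 215) [ 0.5015 -0.0802  0.2287]
(359, 238) [ 0.4512 -0.145   0.2007]
(365, 213) [ 0.5076 -0.1606  0.2001]
(300, 190) [ 0.563  -0.0143  0.2043]
(375, 195) [ 0.5489 -0.1853  0.197 ]
(312, 250) [ 0.4362 -0.0375 -0.0046]
plates (343, 182, 41, 73) [ 497.  -156.9] [ 54.4 157.5] 72.91
plates (277, 164, 42, 72) [542.6  -8. ] [ 54.3 157.3] 72.81
deck (274, 143, 115, 116) [541.6 -89.5] [221.4 221.9] 72.82
```

View pics/crop.png

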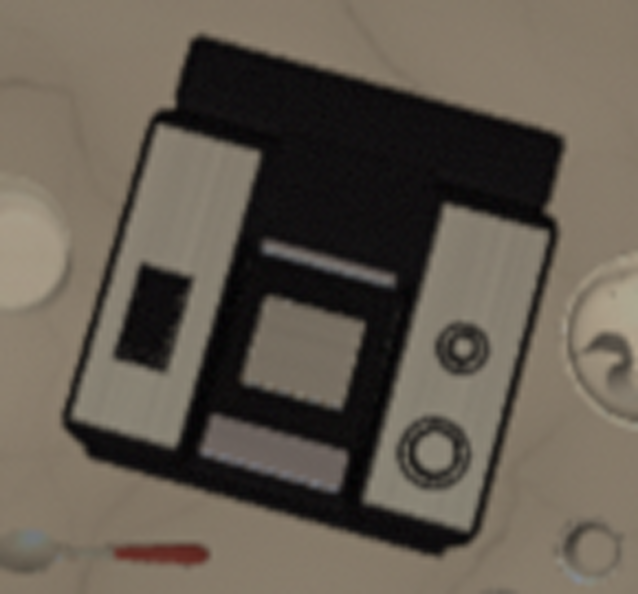

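The crop shows the rocker at crop px (153,317), the thumb plate at (274,453), the large key at (434,453) and the small key at (462,348). The machine's yaw is about -17.1°. Before moving, I'll check these against the given dimensions.

```bash
cat >> h.py <<'E'
yaw=np.radians(-17.1);ex=np.array([np.cos(yaw),np.sin(yaw)]);ey=np.array([-ex[1],ex[0]])
E
python3 - <<'E'
from h import *
d=pickle.load(open("top.pkl","rb"))
f=lambda a,b:(260+(a+.5)/4.4-.5,135+(b+.5)/4.4-.5)
rk=onz(d,*f(153,317),.207)[:2];O=rk-(-.052*ex+.0795*ey)
lk=onz(d,*f(434,453),.2085)[:2];sk=onz(d,*f(462,348),.2085)[:2]
print("O",O,"rk",rk,"lk",lk,"sk",sk,"dist",np.hypot(*(lk-sk)))
loc=lambda p:np.round([(p-O)@ex,(p-O)@ey],4)
print("lk",loc(lk),"sk",loc(sk),"deck",loc(np.array([.5416,-.0895])),"plates mid",loc(np.array([.5198,-.0825])))
for a in[(205,452),(274,453),(215,420),(270,435),(265,470),(335,485),(345,455),(275,455)]:
    p=ondepth(d,*f(*a));print(a,np.round(p,4),loc(p[:2]))
from cell import r
from scipy.spatial.transform import Rotation as S
for s in(1,-1):
    M=np.column_stack([np.r_[s*ex,0],np.r_[-s*ey,0],[0,0,-1]]);q=S.from_matrix(M).as_quat()
    for p in(rk,lk):print(s,q,r.inverse_kinematics([*p,.27],q))
E
```

```text
O [ 0.55107687 -0.09225601] rk [ 0.52475184 -0.00098037] lk [ 0.45170641 -0.14268136] sk [ 0.50507983 -0.15883719] dist 0.05576498164121768
lk [-0.0802 -0.0774] sk [-0.0244 -0.0772] deck [-0.0099 -0.0002] plates mid [-0.0328  0.0001]
(205, 452) [ 0.4513 -0.0272  0.2569] [-0.1145  0.0329]
(274, 453) [ 0.4497 -0.0606  0.2617] [-0.1061  0.0004]
(215, 420) [ 0.4673 -0.0323  0.2509] [-0.0977  0.0327]
(270, 435) [ 0.4594 -0.059   0.2507] [-0.0974  0.0048]
(265, 470) [ 0.4419 -0.0561  0.2567] [-0.1149  0.0024]
(335, 485) [ 0.4338 -0.0898  0.2588] [-0.1128 -0.0322]
(345, 455) [ 0.4486 -0.0954  0.2535] [-0.0971 -0.0331]
(275, 455) [ 0.4488 -0.0611  0.2615] [-0.1069 -0.0003]
1 [ 0.9888865  -0.14867243  0.          0.        ] [-9.05977905e-02  2.87345051e-01  1.69678315e+00 -4.44089210e-16
  1.15746445e+00  1.77864984e+00]
1 [ 0.9888865  -0.14867243  0.          0.        ] [-4.04274464e-01  1.92309451e-01  1.82064568e+00 -4.44089210e-16
  1.12863753e+00  1.46497317e+00]
-1 [0.14867243 0.9888865  0.         0.        ] [-9.05977905e-02  2.87345051e-01  1.69678315e+00 -4.44089210e-16
  1.15746445e+00 -1.36294282e+00]
-1 [0.14867243 0.9888865  0.         0.        ] [-4.04274464e-01  1.92309451e-01  1.82064568e+00 -4.44089210e-16
  1.12863753e+00 -1.67661949e+00]
```

Everything agrees: key spacing is 55.8 mm (56 given), and the keys and rocker sit symmetrically at y ±78. Next, the rocker.

```bash
cat >> h.py <<'E'
from scipy.spatial.transform import Rotation as S
O=np.array([.5511,-.0923]);Q=S.from_matrix(np.column_stack([np.r_[-ex,0],np.r_[ey,0],[0,0,-1]])).as_quat()
def W(x,y,z,oh=.022):   # machine xy, tip height -> TCP position
    return [*(O+x*ex+y*ey),z+oh]
def press(r,x0,x1,y,z0,z1,fmax,step=.001):
    """step the tip down from z0 to z1, x going x0->x1; stop at fmax"""
    n=int(round((z0-z1)/step));log=[]
    for i in range(1,n+1):
        a=i/n;r.move_linear(W(x0+(x1-x0)*a,y,z0+(z1-z0)*a),vel=.03)
        f=r.current_contact_force()[2];log.append((round((r.current_tool_pos()[2]-.022)*1000,1),round(float(f),1)))
        if abs(f)>fmax:break
    print(log,"t",r.current_t())
E
python3 - <<'E'
from h import *
from cell import r,optics
r.set_gripper(0.0)
p=r.current_tool_pos();r.move_linear([p[0],p[1],.36],vel=.25)
r.move_to(W(-.070,.0795,.30),Q)
r.move_linear(W(-.070,.0795,.222),vel=.15)
print(r.current_t(),r.current_contact_force())
press(r,-.070,-.070,.0795,.222,.202,9)
r.move_linear(W(-.070,.0795,.30),vel=.2)
d=optics.get_image("top");cv2.imwrite("pics/t1.png",d["pixels"][:,:,::-1]);print(r.current_t(),r.current_contact_force())
E
```

```text
4.2167 [-0.00424113 -0.31464428 -0.16028367]
[(np.float64(221.6), -0.3), (np.float64(220.1), 0.4), (np.float64(218.9), -0.5), (np.float64(217.9), 0.1), (np.float64(217.0), -0.4), (np.float64(216.0), -0.3), (np.float64(214.9), 0.8), (np.float64(214.1), 2.6), (np.float64(212.9), 2.5), (np.float64(211.8), 0.8), (np.float64(210.8), -0.3), (np.float64(209.9), -0.9), (np.float64(208.9), 0.1), (np.float64(208.0), -0.1), (np.float64(207.7), 8.2), (np.float64(207.4), 15.8)] t 8.2167
8.8833 [-1.00007213 -0.22162705 -0.10107074]
```

The force log shows the rocker snapping over (2.6 N, dropping to 0 N at about 212 mm) and then reaching its hard stop. Now the lid.

```bash
python3 - <<'E'
from h import *
from cell import r,optics
r.move_linear(W(-.110,0,.30),vel=.2)
r.move_linear(W(-.110,0,.270),vel=.15)
press(r,-.110,-.118,0,.270,.222,25,.004)
press(r,-.118,-.119,0,.222,.200,22,.001)
r.move_linear(W(-.119,0,.29),vel=.2)
r.sleep(.3)
d=optics.get_image("top");pickle.dump(d,open("top2.pkl","wb"))
cv2.imwrite("pics/t2.png",cv2.resize(d["pixels"][135:270,260:405,::-1],None,fx=4.4,fy=4.4,interpolation=cv2.INTER_CUBIC));print(r.current_t(),r.current_contact_force())
d=optics.get_image("scene");cv2.imwrite("pics/s2.png",cv2.resize(d["pixels"][130:330,220:460,::-1],None,fx=3,fy=3,interpolation=cv2.INTER_CUBIC))
E
```

```text
[(np.float64(266.3), 0.3), (np.float64(261.9), 0.8), (np.float64(257.9), 0.8), (np.float64(253.8), 0.3), (np.float64(249.8), 0.8), (np.float64(245.8), 0.4), (np.float64(241.8), 0.3), (np.float64(237.8), 0.9), (np.float64(233.8), 0.4), (np.float64(229.8), 0.6), (np.float64(225.8), 2.2), (np.float64(222.0), 3.0)] t 13.225
[(np.float64(221.0), 3.4), (np.float64(219.9), 3.9), (np.float64(218.9), 2.7), (np.float64(218.0), 2.6), (np.float64(216.9), 2.4), (np.float64(215.9), 3.1), (np.float64(214.9), 2.6), (np.float64(213.9), 2.9), (np.float64(212.9), 2.3), (np.float64(211.9), 1.6), (np.float64(210.9), 0.9), (np.float64(209.9), 0.5), (np.float64(209.0), 2.5), (np.float64(208.0), 4.4), (np.float64(207.9), 15.2), (np.float64(207.7), 26.7)] t 17.225
18.1417 [ 0.25945521 -0.30218028  0.24258135]
```

View pics/s2.png

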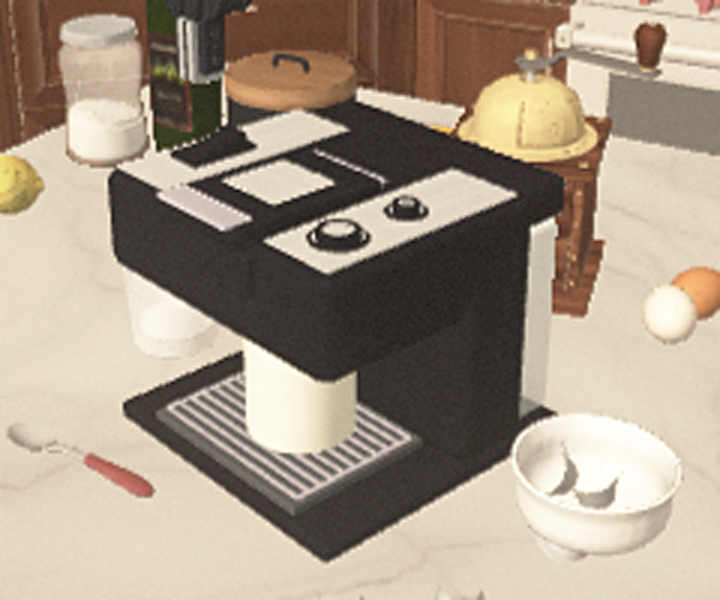

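The lid lies flat and shut with the gripper clear (thumb plate at crop px (205,205)). The rocker's rear end is raised (210,145), and the mug, spoon and bowl haven't moved. Now the large key at (338,235).

```bash
python3 - <<'E'
from h import *
from cell import r,optics
K=(-.0802,-.0774)
r.move_linear(W(*K,.27),vel=.2)
r.move_linear(W(*K,.214),vel=.12)
press(r,K[0],K[0],K[1],.214,.198,10)
r.sleep(.4);print(r.current_contact_force())
r.move_linear(W(*K,.30),vel=.15)
r.sleep(.3)
d=optics.get_image("scene");cv2.imwrite("pics/s3.png",cv2.resize(d["pixels"][130:330,220:460,::-1],None,fx=3,fy=3,interpolation=cv2.INTER_CUBIC));print(r.current_t(),r.current_contact_force())
E
```

```text
[(np.float64(213.5), -0.3), (np.float64(212.0), 0.1), (np.float64(210.9), -0.4), (np.float64(209.9), -0.3), (np.float64(208.9), -0.9), (np.float64(208.1), 1.6), (np.float64(207.1), 2.1), (np.float64(206.0), 2.8), (np.float64(205.0), 4.1), (np.float64(204.1), 2.7), (np.float64(203.3), 8.0), (np.float64(203.1), 18.7)] t 22.4
[-4.21858952  2.16823462 17.91315492]
23.95 [ 0.63750394 -0.40326784 -0.0870819 ]
```

View pics/s3.png

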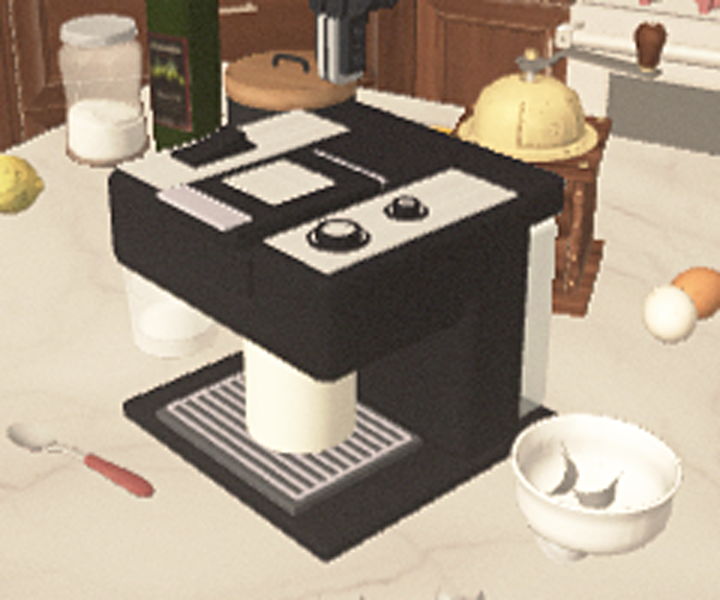

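The key bottomed out (208.5 to 203.2 mm, 4 N spring force, then the stop) and came back up (338,235). The lid is still shut, nothing else has moved, and the gripper is clear.

```bash
python3 -c "
from cell import r
print(r.hand_in())"
```

```text
the job is handed in; nothing more can be done
None
```

I switched the machine on, clicked the lid shut and pressed and released the large cup key, in that order, then handed the job in at about 24 s; the force readings and camera views agree with each step, but no verdict came back.

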